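Set the tilting specimen table to its upright notch and prove it with a square

ROBOT

A 6-joint arm with a two-finger parallel gripper is mounted at the origin on a cart in front of the work surface, level with it; the furniture and walls round the work are solid. World frame = base frame: x ahead of the robot, y to its left, z up, the work surface at z = 0. Lengths are in m, angles in rad, forces in N, time in s.
With the tool pointing down it reaches from about 0.225 to 0.725 m from the base axis. Payload 3.1 kg.
Tool frame: the origin (TCP) lies at the very end of the fingers, on their centre line; the grasp point (between the pads) lies 19 mm behind it; z points along the fingers, x is the direction in which the jaws open and shut, and the axes are right-handed (so a half turn about z gives the same grasp; the last joint's range is limited). The gripper opens to 85 mm and grips with 20 to 120 N. Pads are 22 mm wide; open, the fingers measure 114 mm over their backs; the gripper's body (76 mm by 85 mm) begins 54 mm behind the grasp point. The pads swing forward as they close: fully open they stand 13 mm farther back than shut.
Start: joints at [-1.283, 0.048, 0.099, 1.622, 0, 1.443], TCP at [0.212, -0.48, 0.207] pointing down, gripper open.
Joint ranges: [-2.91, 2.91], [-0.99, 1.94], [-1.21, 1.42], [-2.12, 2.29], [-1.49, 1.47], [-3.14, 3.14]. Speed limits (rad/s): [2.79, 2.79, 3.14, 3.14, 3.14, 3.14].

INTERFACE

Orientations are given as a unit quaternion [w, x, y, z].
In Python, from rig import r gives the robot as it stands.
- The arm moves only by the tool move_arm, never from a script. Its argument "commands" is a list of rows, each an object with "jaw": the finger opening in m, from 0 to 0.0854; "delta_pos": the shift along the tool's x, y, z in m, a list of three; "rot": the turn, a rotation vector about the tool's x, y, z in degrees, a list of three. In form: [{"jaw": jaw, "delta_pos": [dx, dy, dz], "rot": [ax, ay, az]}, ...]. A call has 1 to 12 rows; each row shifts and turns the commanded pose from where the row before left it, along the tool's axes as they then stand; what a row does not reach is not made up. A row lasts 1/12 s, in which the tool goes at most 41.7 mm and 7.16 degrees, less where a joint would pass 70% of its speed; a pose out of reach is approached as far as the arm can. A call is refused whole if a number of a shift passes 0.0417 or a number of a turn 7.16, either way. A call with a gripper value outside its range is refused whole. The fingers move at their own pace and stop on an object; "squeeze" is the grip in N (left out, the last holds). Time passes only in rows, so rows that do not move let the fingers close. It gives the time, the measured TCP pose, the force and the opening at its end, in the units of the state.
- r.sense(): the state, without advancing time (a new reading comes with each control period).
- r.capture(name): name is "scene" or "top" or "wrist"; returns a dict with "color" (384x512x3 uint8, red, green, blue), "camera_matrix" (3x3 intrinsics, pixels), "k1" (the pictures are not rectified: a ray, as slopes to the right and down, at radius r is drawn at 1 + k1 r^2 times it, then the intrinsics apply), "eye" and "orientation" of the camera in the world. Camera axes: x right, y down, z forward; pixel columns grow to the right and rows downward; lengths in m; the calibration is good to about 2 mm. A picture is of the moment at which its call begins. There is no depth.
- r.finish_job(): hands the job in, once; it reports no verdict.
The state is a dict: "time_s": time; "joint_pos": joint angles; "joint_velocities": joint speeds; "tau": joint torques, N m; "tcp_pos": TCP position; "orientation": TCP orientation; "force": force on the tool from outside, world axes, zero at the start; "torque": the same for the moment, N m; "grip_width": finger opening in m.
Only numpy, scipy, OpenCV 4.12 (cv2) and the standard library are available. Lean on these libraries where they do the work, as an engineer would, in place of code of your own. Each camera call takes 0.05 s, during which the arm holds its last target. There are 200 camera calls.

TASK

Throw the hand lever of the tilting specimen table over to the right into its last, three-dot notch, so that the table plate stands upright against its stop. Then check it: pick up the engineer's square, stand it on the fixture's base plate near the middle of the upright plate and press it squarely into the corner, until its stock sits flat on the base and the back of its blade lies against the plate. Finish while still gripping the square and holding it pressed home, without letting go; leave the test plate, the hex key and the roller where they lie.

Things in the scene. Friction and masses are not known exactly. Their poses are not given: they have to be found in the camera images.
- tilt_fixture: Aluminium bench fixture, fixed on the bench's glass cover (8 mm above the worktop). Origin: underside of the base plate, below the middle of the hinge line, which is the corner line. At yaw 0 x runs along the hinge line away from the robot, y along the base plate to the robot's left, z up. It may be yawed by 15 degrees either way.
- base_plate: The fixture's flat base, 12 mm thick, 110 mm along x, from y = -45 to +100 mm; origin and axes as tilt_fixture. The square goes on its bare top (12 mm above the origin, x = -38 to +38, y = 0 to +100 mm). Low screw heads at x = +-38, y = 88 and -34 mm.
- table_plate: Tilting plate 76 mm along the hinge line, 80 mm high, 10 mm thick. Origin on the hinge line (fixture z = 12 mm). Upright, its flat face towards the fixture's +y stands over the hinge line, square to the base; lowered, it leans over the base. Its outer (-y) side bears a clamp bar and two thumb screws, up to 29 mm out.
- swing (a joint): Angle of table plate and hand lever, one rigid part (rad): 0 = upright, on a hard stop; negative = leaning over the base. Spring detents at -1.05, -0.52 and 0 (the last notch); it starts anywhere from -1.05 to -0.45, in a notch or left between two, and may spring into the nearer one. Past about -0.2 the detent draws it up to 0 by itself. Needs up to about 6 N at the knob.
- lever_knob (a point): Centre of the black ball knob, 28 mm wide, on a 9 mm lever rod in front of the fixture (fixture x = -71 mm), 105 mm from the hinge line, next to a dark quadrant with three notches marked by 1, 2, 3 dots. The rod leans 30 degrees to +y at swing -1.05, is vertical at -0.52 and leans 30 degrees to -y (robot's right) at 0, the three-dot notch.
- corner (a point): Middle of the corner line where the base's top meets the upright table's face; axes as tilt_fixture.
- try_square: Solid steel square, 0.35 kg, standing on its stock at the robot's left. Origin: the heel, middle of the bottom edge below the blade's back. Stock along +y from the heel: 80 long, 24 wide (x), 14 mm high. Blade at the heel end: 130 high (z), y = 0 to 26, 8 mm thick (x). Its back, the plane y = 0, goes against the upright plate, the axes as the fixture's. Best gripped by the flats of the top 30 mm.
- blade_top (a point): Middle of the blade's top end: 130 mm above the heel, 13 mm along the square's +y.
- test_plate: Thin stainless test plate with a tape strip, 50 x 144 mm, lying flat left of the square; origin under its middle. Bystander.
- hex_key: L-shaped hex key, 82 x 32 x 9 mm, lying right of the fixture; origin under its middle. Bystander.
- roller: Rubber hand roller with wooden handle, 179 x 65 x 45 mm, lying at the right front; origin under its middle. Bystander.

How it is judged:
On the way, in this order (a step that is already met when the one before it is completed fails the run):
1. the lever is in its last notch: table upright against its stop (value of joint swing above -0.03 rad), for 0.2 s.
2. the square is gripped and lifted off the glass (contact force between the fingers and try_square above 1 N and height (world z) of try_square above 0.018 m), for 0.1 s.
At the end, for the whole second after the job is handed in: Table in its last notch (within 0.03 rad of upright); square gripped (over 2 N), pressing table plate (over 1.5 N) and base (over 1 N), upright within 0.03 rad, in line within 0.06 rad, heel within 2.5 mm of the corner line and 26 mm of its middle, at rest (value of joint swing above -0.03 rad and contact force between try_square and table_plate above 1.5 N and contact force between try_square and base_plate above 1 N and contact force between the fingers and try_square above 2 N and angle between try_square's own z axis and vertical below 0.03 rad and angle between the y axis of try_square and the y axis of tilt_fixture, either way round below 0.06 rad and y of try_square in the frame of corner between -0.0025 and 0.0025 m and z of try_square in the frame of corner below 0.0025 m and x of try_square in the frame of corner between -0.026 and 0.026 m and linear speed of try_square below 0.01 m/s); the arm keeps its last pose, push and grip.
It fails at once if the test plate is shifted by more than 15 mm (distance of test_plate from where it was at the start of the episode above 0.015 m).
It fails at once if the hex key is shifted by more than 15 mm (distance of hex_key from where it was at the start of the episode above 0.015 m).
It fails at once if the roller is shifted by more than 15 mm (distance of roller from where it was at the start of the episode above 0.015 m).
It also fails if it takes over 54 s, if anything falls off the work surface, if the arm or the gripper's body presses on something with over 40 N, if the wrist force passes 120 N, or if a joint passes its speed limit or range.

## Working session

There is one attempt and no reset: what is moved stays moved. The work goes in short steps, Python scripts to look and compute and a tool call to move; the robot and the scene stay as the last step left them, time stands still between calls to the robot, and variables do not carry over. Pictures are saved under pics/ and viewed, about 8 in all and at most 12, crops included, and the job is handed in when it is done.

Besides the shell and the picture viewer there is one more tool, called after "Emit:" by a JSON object that holds its "name" and its "arguments". move_arm: Moves the arm, as the interface text tells. Its arguments: {"type":"object","properties":{"commands":{"type":"array"},"squeeze":{"type":"number"}},"required":["commands"]}

```bash
ls; mkdir -p pics
cat > h.py <<'E'
import numpy as np, cv2
from rig import r
from scipy.spatial.transform import Rotation as R
def q2m(q): return R.from_quat([q[1],q[2],q[3],q[0]]).as_matrix()
def omat(o):
    o=np.array(o); return o if o.shape==(3,3) else q2m(o)
def ray(c,uv):
    K=np.array(c["camera_matrix"]);k=c["k1"]
    d=cv2.undistortPoints(np.array([[uv]],float),K,np.array([k,0,0,0,0],float))[0,0]
    v=omat(c["orientation"])@np.array([d[0],d[1],1]); return np.array(c["eye"]),v/np.linalg.norm(v)
def onplane(c,uv,z):
    e,v=ray(c,uv); return e+v*(z-e[2])/v[2]
def tri(c1,a,c2,b):
    e1,v1=ray(c1,a);e2,v2=ray(c2,b)
    s=np.linalg.lstsq(np.stack([v1,-v2],1),e2-e1,rcond=None)[0]
    p,q=e1+s[0]*v1,e2+s[1]*v2; return (p+q)/2,np.linalg.norm(p-q)
def proj(c,p):
    q=omat(c["orientation"]).T@(np.array(p)-np.array(c["eye"])); s=q[:2]/q[2]; s=s*(1+c["k1"]*(s@s))
    K=np.array(c["camera_matrix"]); return K[:2,:2]@s+K[:2,2]
def cap(n,save=None):
    c=r.capture(n)
    if save: cv2.imwrite(f"pics/{save}.png",c["color"][:,:,::-1]); np.save(f"pics/{save}.npy",c,allow_pickle=True)
    return c
def load(n): return np.load(f"pics/{n}.npy",allow_pickle=True).item()
E
python3 - <<'E'
from h import *
for n in ("scene","top"):
    c=cap(n,n+"0"); print(n,c["eye"],c["orientation"],c["camera_matrix"],c["k1"])
a=[cv2.imread(f"pics/{n}0.png") for n in("scene","top")]
s=r.sense(); print(s)
E
```

```text
pics
scene [1.18227748 0.90867143 0.71610389] [-0.14570344  0.2539      0.82786991 -0.47847331] [[452.23344492   0.         249.03645638]
 [  0.         452.23344492 188.19840655]
 [  0.           0.           1.        ]] -0.14412530795771572
top [0.31740033 0.01030863 1.57146656] [-0.06569235  0.70864224 -0.69949602  0.06493081] [[496.72556457   0.         252.13923215]
 [  0.         496.72556457 192.15858387]
 [  0.           0.           1.        ]] -0.11357317554964745
{'time_s': 0.1, 'joint_pos': array([-1.28280044e+00,  4.86947289e-02,  9.77189039e-02,  1.62197985e+00,
       -2.52733285e-05,  1.44301509e+00]), 'joint_velocities': array([-0.0007648 , -0.00185636,  0.00437238,  0.00203955, -0.00047387,
       -0.00154682]), 'tau': array([ 2.26578690e-03, -3.39852154e+01,  3.20936179e+01,  1.58723351e-02,
       -9.81467247e-05, -3.33103358e-06]), 'tcp_pos': array([ 0.21186344, -0.4796882 ,  0.20610702]), 'orientation': array([-6.90281704e-04,  8.37824371e-01, -5.45938785e-01, -8.30279448e-04]), 'force': array([-0.05158241,  0.01259967,  0.2155874 ]), 'torque': array([ 0.07256691, -0.03393453,  0.00156292]), 'grip_width': 0.08493774035294589}
```

View pics/scene0.png

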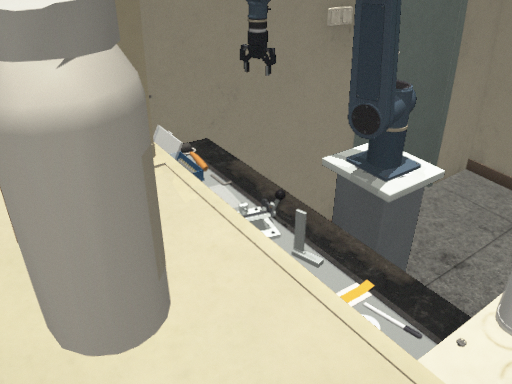

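View pics/top0.png

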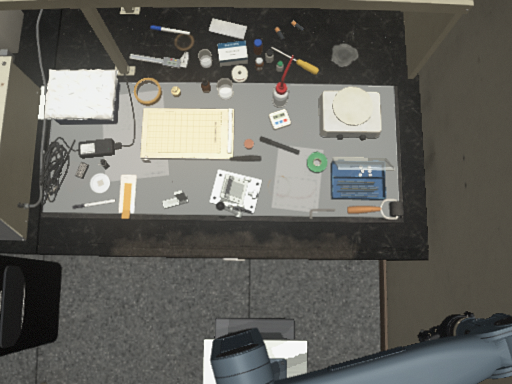

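The scene view shows the knob at about (279,195), the blade top at (300,213) and the square's stock at (307,257). In the top view the fixture is at about (236,190), the knob at (220,206) and the square at (175,199). I'll enlarge these.

Run:
```python
import cv2,numpy as np
a=cv2.imread("pics/top0.png")[155:225,150:280];b=cv2.imread("pics/scene0.png")[170:275,225:335]
a=cv2.resize(a,None,fx=4.3,fy=4.3,interpolation=3)
b=cv2.resize(b,None,fx=2.7,fy=2.7,interpolation=3)
o=np.zeros((600,800,3),np.uint8);o[:a.shape[0],:a.shape[1]]=a;o[a.shape[0]:a.shape[0]+b.shape[0],:b.shape[1]]=b
cv2.imwrite("pics/z.png",o);print(a.shape,b.shape)
```

```text
(301, 559, 3) (284, 297, 3)
```

View pics/z.png

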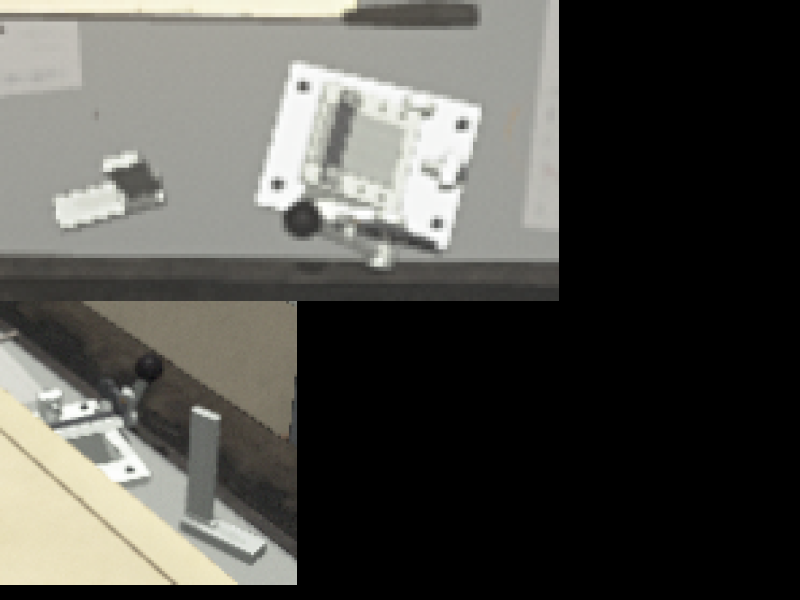

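The knob is at crop (302,217). The base screws are at (303,86), (277,184), (461,124) and (437,222). The square's heel is at the right end of its stock, and its blade top is near (122,160). The plate leans over the base at roughly the first notch.

Run:
```python
from h import *
t=load("top0");s=load("scene0")
T=lambda u,v:((u+.5)/4.3-.5+150,(v+.5)/4.3-.5+155)
S=lambda u,v:((u+.5)/2.7-.5+225,(v-301+.5)/2.7-.5+170)
z=.022
sc=[onplane(t,T(*p),z) for p in((303,86),(277,184),(461,124),(437,222))]
for p in sc: print("screw",p.round(4))
# screws: (+38,88),(-38,88),(+38,-34),(-38,-34)
L=np.array([[.038,.088],[-.038,.088],[.038,-.034],[-.038,-.034]]);W=np.array([p[:2] for p in sc])
lc=L-L.mean(0);wc=W-W.mean(0)
yaw=np.arctan2((lc[:,0]*wc[:,1]-lc[:,1]*wc[:,0]).sum(),(lc*wc).sum())
M=np.array([[np.cos(yaw),-np.sin(yaw)],[np.sin(yaw),np.cos(yaw)]])
o=W.mean(0)-M@L.mean(0);print("yaw",np.degrees(yaw),"origin",o,"resid",(W-(L@M.T+o)).round(4).tolist())
k,e=tri(t,T(302,217),s,S(148,367));print("knob",k,e)
kl=M.T@(k[:2]-o);print("knob fixture",kl,"ang from vertical",np.degrees(np.arctan2(kl[1],k[2]-.02)))
b,e=tri(t,T(122,160),s,S(205,411));print("bladetop",b,e)
for p in((58,209),(54,196),(64,229),(125,212),(162,203)): print("stock",p,onplane(t,T(*p),.02).round(4))
st=[onplane(t,T(*p),.022)[:2] for p in((54,196),(64,229))]
print("blade top onplane", onplane(t,T(104,157),.138),onplane(t,T(138,153),.138))
for n,p,zz in(("heel bottom side",(187,520),.022),("heel",(215,520),.022),("far",(265,543),.022),("far2",(250,556),.022),("heel left",(184,521),.022)): print(n,onplane(s,S(*p),zz).round(4))
```

```text
screw [0.6631 0.1171 0.022 ]
screw [0.5888 0.1344 0.022 ]
screw [ 0.6357 -0.0007  0.022 ]
screw [0.5621 0.0161 0.022 ]
yaw -12.932825313875925 origin [0.60638003 0.04042425] resid [[-0.0001, -0.0006], [-0.0002, -0.0003], [-0.0001, 0.0005], [0.0003, 0.0003]]
knob [0.54921199 0.11002571 0.11206306] 0.002353765104245542
knob fixture [-0.07129527  0.0550412 ] ang from vertical 30.87368681482028
bladetop [0.58230929 0.23295996 0.1388769 ] 0.003573470800931721
stock (58, 209) [0.5683 0.2962 0.02  ]
stock (54, 196) [0.578  0.2996 0.02  ]
stock (64, 229) [0.5534 0.2911 0.02  ]
stock (125, 212) [0.5667 0.2463 0.02  ]
stock (162, 203) [0.5738 0.2192 0.02  ]
blade top onplane [0.58572086 0.24436753 0.138     ] [0.58881025 0.22107636 0.138     ]
heel bottom side [0.5916 0.2317 0.022 ]
heel [0.5704 0.2463 0.022 ]
far [0.5549 0.2979 0.022 ]
far2 [0.5781 0.3039 0.022 ]
heel left [0.5949 0.2313 0.022 ]
```

Emit:
{"name": "move_arm", "arguments": {"commands": [{"jaw": 0,"delta_pos": [0,0,0],"rot": [0,0,-6.66]},{"jaw": 0,"delta_pos": [0,0,0],"rot": [0,0,-6.66]},{"jaw": 0,"delta_pos": [0,0,0],"rot": [0,0,-6.66]},{"jaw": 0,"delta_pos": [0,0,0],"rot": [0,0,-6.66]},{"jaw": 0,"delta_pos": [0,0,0],"rot": [0,0,-6.66]},{"jaw": 0,"delta_pos": [0,0,0],"rot": [0,0,-6.66]},{"jaw": 0,"delta_pos": [0,0,0],"rot": [0,0,-6.66]},{"jaw": 0,"delta_pos": [0,0,0],"rot": [0,0,-6.66]},{"jaw": 0,"delta_pos": [0.00975,-0.0345,0],"rot": [0,0,0]},{"jaw": 0,"delta_pos": [0.00975,-0.0345,0],"rot": [0,0,0]},{"jaw": 0,"delta_pos": [0.00975,-0.0345,0],"rot": [0,0,0]},{"jaw": 0,"delta_pos": [0.00975,-0.0345,0],"rot": [0,0,0]}], "squeeze": 30}}

```text
time_s: 1.1
tcp_pos: [0.281, -0.3529, 0.2064]
orientation: [-0.001, 0.994, -0.113, -0.0]
force: [1.2, -0.4, 0.2]
grip_width: -0.0003
```

Emit:
{"name": "move_arm", "arguments": {"commands": [{"jaw": 0,"delta_pos": [0.00975,-0.0345,0],"rot": [0,0,0]},{"jaw": 0,"delta_pos": [0.00975,-0.0345,0],"rot": [0,0,0]},{"jaw": 0,"delta_pos": [0.00975,-0.0345,0],"rot": [0,0,0]},{"jaw": 0,"delta_pos": [0.00975,-0.0345,0],"rot": [0,0,0]},{"jaw": 0,"delta_pos": [0.00975,-0.0345,0],"rot": [0,0,0]},{"jaw": 0,"delta_pos": [0.00975,-0.0345,0],"rot": [0,0,0]},{"jaw": 0,"delta_pos": [0.00975,-0.0345,0],"rot": [0,0,0]},{"jaw": 0,"delta_pos": [0.00975,-0.0345,0],"rot": [0,0,0]},{"jaw": 0,"delta_pos": [0.00975,-0.0345,0],"rot": [0,0,0]},{"jaw": 0,"delta_pos": [0.00975,-0.0345,0],"rot": [0,0,0]},{"jaw": 0,"delta_pos": [0.00975,-0.0345,0],"rot": [0,0,0]},{"jaw": 0,"delta_pos": [0.00975,-0.0345,0],"rot": [0,0,0]}]}}

```text
time_s: 2.1
tcp_pos: [0.4875, 0.0249, 0.2067]
orientation: [0.0, 0.994, -0.112, -0.0]
force: [0.4, -0.9, 0.9]
grip_width: 0.0
```

Emit:
{"name": "move_arm", "arguments": {"commands": [{"jaw": 0,"delta_pos": [0.00975,-0.0345,0],"rot": [0,0,0]},{"jaw": 0,"delta_pos": [0.00975,-0.0345,0],"rot": [0,0,0]},{"jaw": 0,"delta_pos": [0.00975,-0.0345,0],"rot": [0,0,0]},{"jaw": 0,"delta_pos": [0.00975,-0.0345,0],"rot": [0,0,0]},{"jaw": 0,"delta_pos": [0,0,0],"rot": [0,0,0]},{"jaw": 0,"delta_pos": [0,0,0],"rot": [0,0,0]}]}}

```text
time_s: 2.6
tcp_pos: [0.5558, 0.1503, 0.2053]
orientation: [0.001, 0.994, -0.111, -0.002]
force: [-0.2, -0.5, -0.5]
grip_width: 0.0002
```

Run:
```python
from h import *
c=cap("wrist","w0"); print(r.sense()["tcp_pos"],c["eye"],c["orientation"],c["camera_matrix"][0])
```

```text
[0.55555729 0.14914523 0.2060053 ] [0.57269735 0.22219918 0.37231422] [ 0.14737833  0.98289457 -0.10892451 -0.01825785] [313.47741937   0.         253.0619766 ]
```

View pics/w0.png

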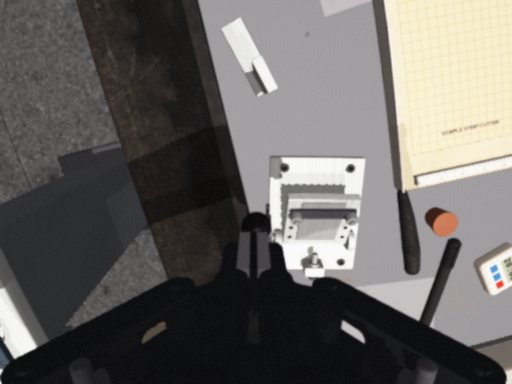

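The wrist view confirms the layout. The knob is at (257,221), just right of the fingertips (257,245), and the square is clear at about (250,60). I'll lower and throw the lever.

Emit:
{"name": "move_arm", "arguments": {"commands": [{"jaw": 0,"delta_pos": [0,0,0.026],"rot": [0,0,0]},{"jaw": 0,"delta_pos": [0,0,0.026],"rot": [0,0,0]},{"jaw": 0,"delta_pos": [0,0,0.026],"rot": [0,0,0]},{"jaw": 0,"delta_pos": [0,0,0.026],"rot": [0,0,0]},{"jaw": 0,"delta_pos": [0,0,0],"rot": [0,0,0]},{"jaw": 0,"delta_pos": [0,0.009,0],"rot": [0,0,0]},{"jaw": 0,"delta_pos": [0,0.009,0],"rot": [0,0,0]},{"jaw": 0,"delta_pos": [0,0.009,0],"rot": [0,0,0]},{"jaw": 0,"delta_pos": [0,0.009,0],"rot": [0,0,0]},{"jaw": 0,"delta_pos": [0,0.009,0],"rot": [0,0,0]}]}}

```text
time_s: 3.48
tcp_pos: [0.5472, 0.1036, 0.1054]
orientation: [-0.0, 0.994, -0.113, 0.002]
force: [0.5, -0.2, 0.2]
grip_width: 0.0
```

Emit:
{"name": "move_arm", "arguments": {"commands": [{"jaw": 0,"delta_pos": [0,0.009,0],"rot": [0,0,0]},{"jaw": 0,"delta_pos": [0,0.009,0],"rot": [0,0,0]},{"jaw": 0,"delta_pos": [0,0.009,0],"rot": [0,0,0]},{"jaw": 0,"delta_pos": [0,0.009,0],"rot": [0,0,0]},{"jaw": 0,"delta_pos": [0,0.009,0],"rot": [0,0,0]},{"jaw": 0,"delta_pos": [0,0.009,0],"rot": [0,0,0]},{"jaw": 0,"delta_pos": [0,0.009,0],"rot": [0,0,0]},{"jaw": 0,"delta_pos": [0,0.004,0],"rot": [0,0,0]},{"jaw": 0,"delta_pos": [0,0.004,0],"rot": [0,0,0]},{"jaw": 0,"delta_pos": [0,0,0],"rot": [0,0,0]}]}}

```text
time_s: 4.32
tcp_pos: [0.5301, 0.035, 0.1032]
orientation: [0.0, 0.994, -0.113, -0.0]
force: [-0.9, 0.7, -0.4]
grip_width: -0.0005
```

Run:
```python
from h import *
c=cap("wrist","w1");t=cap("top","t1");s=cap("scene","s1")
A=cv2.imread("pics/w1.png")
b=cv2.resize(cv2.imread("pics/s1.png")[165:275,205:335],None,fx=2.2,fy=2.2,interpolation=3)
d=cv2.resize(cv2.imread("pics/t1.png")[150:230,150:280],None,fx=2.2,fy=2.2,interpolation=3)
o=np.zeros((600,800,3),np.uint8);o[:384,:512]=A;o[:b.shape[0],512:512+b.shape[1]]=b;o[300:300+d.shape[0],512:512+d.shape[1]]=d
cv2.imwrite("pics/z1.png",o)
```

```text
(no output)
```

View pics/z1.png

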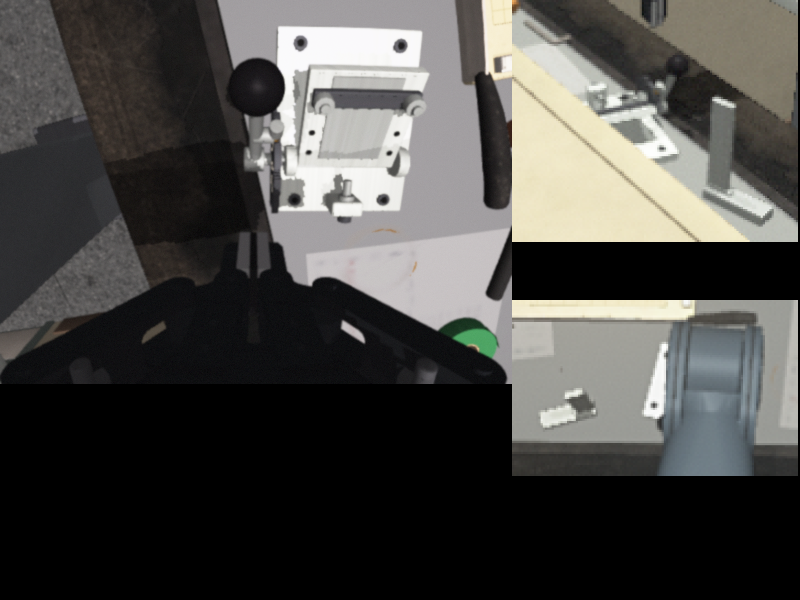

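Run:
```python
from h import *
c=load("w1");s=load("s1");w0=load("w0")
p=r.sense(); print(p["tcp_pos"],c["eye"],p["force"],p["joint_pos"])
for dz in(0,.02,.05): print("tcp in wrist",proj(c,p["tcp_pos"]+[0,0,dz]),"scene",proj(s,p["tcp_pos"]+[0,0,dz]))
k,e=tri(c,(257,87),s,(205+(678-512)/2.2,165+64/2.2)); print("knob",k,e)
k,e=tri(w0,(257,221),c,(257,87)); print("knob w0-w1",k,e)
e,v=ray(c,(257,87)); print("wrist ray at z.112",e+v*(.112-e[2])/v[2])
M=q2m(c["orientation"]); print(M.round(3))
```

```text
[0.53031034 0.03597005 0.10318439] [0.54675196 0.1067942  0.27031867] [-0.67636919 -0.30693979 -0.30938076] [-5.86401031e-02  6.67518022e-02 -8.78248999e-02  1.41617812e+00
  2.58846563e-04  1.73699110e+00]
tcp in wrist [252.92847074 225.73145689] scene [268.12512686 183.5444864 ]
tcp in wrist [252.88279313 241.19927207] scene [268.26512597 177.18492213]
tcp in wrist [252.79035182 272.51456755] scene [268.4772209  167.45494977]
knob [0.54784748 0.11117623 0.11220328] 0.003752537193117187
knob w0-w1 [0.54986675 0.11018599 0.09942179] 0.0007098318697973674
wrist ray at z.112 [0.54931695 0.11000958 0.112     ]
[[ 0.975 -0.213 -0.066]
 [-0.223 -0.932 -0.285]
 [-0.001  0.292 -0.956]]
```

The knob is still at its starting place, so the lever either slipped past the closed fingers or sprang back. I'll grip the ball gently and carry it along its arc instead.

Emit:
{"name": "move_arm", "arguments": {"commands": [{"jaw": 0.05,"delta_pos": [0,0,-0.03],"rot": [0,0,0]},{"jaw": 0.05,"delta_pos": [0,0,-0.03],"rot": [0,0,0]},{"jaw": 0.05,"delta_pos": [0,0,-0.02],"rot": [0,0,0]},{"jaw": 0.05,"delta_pos": [0.0017,-0.026,0],"rot": [0,0,0]},{"jaw": 0.05,"delta_pos": [0,-0.026,0],"rot": [0,0,0]},{"jaw": 0.05,"delta_pos": [0,-0.0243,0],"rot": [0,0,0]},{"jaw": 0.05,"delta_pos": [0,0,0],"rot": [0,0,0]},{"jaw": 0.05,"delta_pos": [0,0,0.03],"rot": [0,0,0]},{"jaw": 0.05,"delta_pos": [0,0,0.03],"rot": [0,0,0]},{"jaw": 0.05,"delta_pos": [0,0,0.03],"rot": [0,0,0]},{"jaw": 0.05,"delta_pos": [0,0,0],"rot": [0,0,0]},{"jaw": 0.05,"delta_pos": [0,0,0],"rot": [0,0,0]}], "squeeze": 25}}

```text
time_s: 5.47
tcp_pos: [0.5465, 0.1096, 0.091]
orientation: [0.001, 0.994, -0.112, -0.003]
force: [0.5, -0.5, 0.1]
grip_width: 0.0498
```

Emit:
{"name": "move_arm", "arguments": {"commands": [{"jaw": 0,"delta_pos": [0,0,0],"rot": [0,0,0]},{"jaw": 0,"delta_pos": [0,0,0],"rot": [0,0,0]},{"jaw": 0,"delta_pos": [0,0,0],"rot": [0,0,0]},{"jaw": 0,"delta_pos": [0,0,0],"rot": [0,0,0]}]}}

```text
time_s: 5.8
tcp_pos: [0.5503, 0.1106, 0.0995]
orientation: [-0.001, 0.994, -0.112, 0.002]
force: [-4.3, 0.5, 15.3]
grip_width: 0.0031
```

Run:
```python
from h import *
c=cap("wrist","w2");s=cap("scene","s2")
b=cv2.resize(cv2.imread("pics/s2.png")[165:235,235:325],None,fx=3,fy=3,interpolation=3)
A=cv2.resize(cv2.imread("pics/w2.png")[100:350,150:400],None,fx=2,fy=2)
o=np.zeros((520,800,3),np.uint8);o[:500,:500]=A;o[:b.shape[0],510:510+b.shape[1]]=b
cv2.imwrite("pics/z2.png",o);p=r.sense();print(p["tcp_pos"],p["force"],p["grip_width"])
```

```text
[0.55159275 0.11042383 0.09972338] [-4.0255626  -0.24184154 13.22196642] 2.4860394353205617e-05
```

View pics/z2.png

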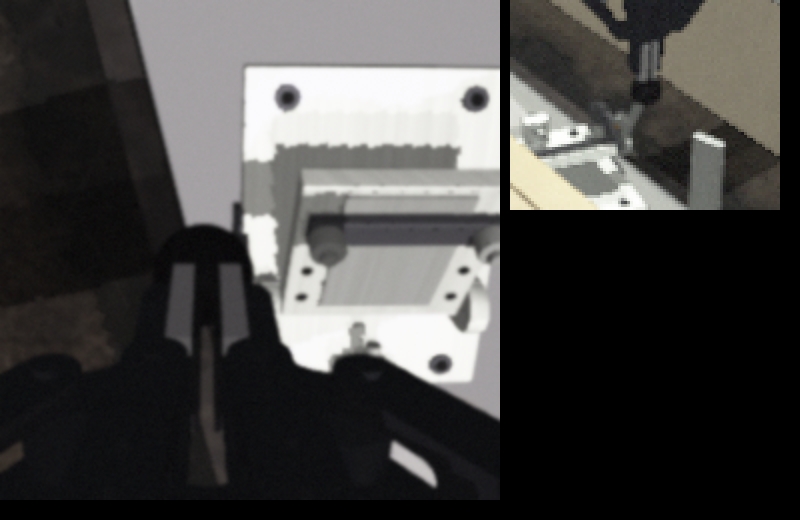

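The fingers are resting closed on top of the knob: fingertips at scene (281,192), knob just below at (279,197). So the real fingertips look about 25 mm higher than reported. I'll check this.

Run:
```python
from h import *
c=load("w2");s=load("s2");p=r.sense()["tcp_pos"]
print("tip tri",tri(c,(256,232),s,(281,191.7)),"tcp",p, "tcp proj",proj(c,p),proj(s,p))
o=np.array([.60638,.04042]);y=np.radians(-12.93);M=np.array([[np.cos(y),-np.sin(y)],[np.sin(y),np.cos(y)]])
for l,px in(((-.038,.088),(287,98)),((.038,.088),(476,98)),((.038,-.034),(440,364))):
    w=np.r_[o+M@np.array(l),.022]; print("screw",proj(c,w),"seen",(px[0]/2+150,px[1]/2+100))
s1=load("s1");w1=load("w1")
print("s1 tip tri",tri(w1,(255,235),s1,(205+(654-512)/2.2,165+24/2.2)))
for n,c_ in(("w2",c),):
    J=r.sense()["joint_pos"];print(J)
```

```text
tip tri (array([0.5527794 , 0.12018844, 0.12590346]), np.float64(0.0026755854799819664)) tcp [0.55159275 0.11042383 0.09972338] tcp proj [255.29184156 227.21690803] [278.27473787 198.43769848]
screw [293.80127817 149.90725333] seen (293.5, 149.0)
screw [388.10790193 150.57634046] seen (388.0, 149.0)
screw [370.69763987 282.91730305] seen (370.0, 282.0)
s1 tip tri (array([0.5325212 , 0.04350587, 0.13144105]), np.float64(0.0013784176160213171))
[ 7.77686127e-02  1.38043081e-01 -1.78257681e-02  1.40661183e+00
  9.92043735e-04  1.87340583e+00]
```

The real fingertips sit about 25 mm above the reported TCP along the tool axis. The knob-top contact, the scene and the wrist view agree on this, so the earlier push passed over the ball. I'll push again 25–28 mm lower.

Emit:
{"name": "move_arm", "arguments": {"commands": [{"jaw": 0,"delta_pos": [0,0,-0.03],"rot": [0,0,0]},{"jaw": 0,"delta_pos": [0,-0.0215,0],"rot": [0,0,0]},{"jaw": 0,"delta_pos": [0,-0.0215,0],"rot": [0,0,0]},{"jaw": 0,"delta_pos": [0,0,0],"rot": [0,0,0]},{"jaw": 0,"delta_pos": [0,0,0.023],"rot": [0,0,0]},{"jaw": 0,"delta_pos": [0,0,0.023],"rot": [0,0,0]},{"jaw": 0,"delta_pos": [0,0,0],"rot": [0,0,0]},{"jaw": 0,"delta_pos": [0,0.009,0],"rot": [0,0,0]},{"jaw": 0,"delta_pos": [0,0.009,0],"rot": [0,0,0]},{"jaw": 0,"delta_pos": [0,0.009,0],"rot": [0,0,0]},{"jaw": 0,"delta_pos": [0,0.005,0],"rot": [0,0,0]}]}}

```text
time_s: 6.82
tcp_pos: [0.554, 0.1224, 0.0816]
orientation: [-0.004, 0.994, -0.112, 0.003]
force: [1.5, 10.1, 5.8]
grip_width: 0.0003
```

Emit:
{"name": "move_arm", "arguments": {"commands": [{"jaw": 0,"delta_pos": [0,0.008,0],"rot": [0,0,0]},{"jaw": 0,"delta_pos": [0,0.008,0],"rot": [0,0,0]},{"jaw": 0,"delta_pos": [0,0.008,0],"rot": [0,0,0]},{"jaw": 0,"delta_pos": [0,0.008,0],"rot": [0,0,0]},{"jaw": 0,"delta_pos": [0,0.008,0],"rot": [0,0,0]},{"jaw": 0,"delta_pos": [0,0.008,0],"rot": [0,0,0]},{"jaw": 0,"delta_pos": [0,0.008,0],"rot": [0,0,0]},{"jaw": 0,"delta_pos": [0,0.008,0],"rot": [0,0,0]},{"jaw": 0,"delta_pos": [0,0.008,0],"rot": [0,0,0]},{"jaw": 0,"delta_pos": [0,0.008,0],"rot": [0,0,0]},{"jaw": 0,"delta_pos": [0,0.008,0],"rot": [0,0,0]},{"jaw": 0,"delta_pos": [0,0.004,0],"rot": [0,0,0]}]}}

```text
time_s: 7.82
tcp_pos: [0.5306, 0.0315, 0.0768]
orientation: [-0.002, 0.994, -0.113, -0.0]
force: [2.2, 10.0, -1.5]
grip_width: 0.0002
```

Run:
```python
from h import *
c=cap("wrist","w3");p=r.sense();print(p["tcp_pos"],p["force"],p["time_s"])
cv2.imwrite("pics/z3.png",cv2.imread("pics/w3.png"))
```

```text
[0.53058393 0.03176865 0.07675881] [ 1.5212896   4.58025923 -1.08881519] 7.8667
```

View pics/z3.png

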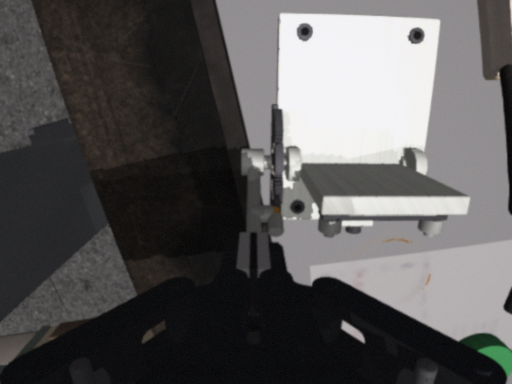

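The table stands upright, with its face's bottom edge at row 164 and its top edge at row 197. Next I'll check this by projection and measure the square in the earlier wrist picture.

Emit:
{"name": "move_arm", "arguments": {"commands": [{"jaw": 0,"delta_pos": [0,-0.008,0],"rot": [0,0,0]},{"jaw": 0.06,"delta_pos": [0,0,-0.035],"rot": [0,0,0]},{"jaw": 0.06,"delta_pos": [0,0,-0.035],"rot": [0,0,0]},{"jaw": 0.06,"delta_pos": [0,0,-0.035],"rot": [0,0,0]},{"jaw": 0.06,"delta_pos": [0.0,-0.03,0],"rot": [0,0,0]},{"jaw": 0.06,"delta_pos": [0.005,-0.03,0],"rot": [0,0,0]},{"jaw": 0.06,"delta_pos": [0.01,-0.03,0],"rot": [0,0,0]},{"jaw": 0.06,"delta_pos": [0.01,-0.03,0],"rot": [0,0,0]},{"jaw": 0.06,"delta_pos": [0,0,0],"rot": [0,0,0]},{"jaw": 0.06,"delta_pos": [0,0,0],"rot": [0,0,0]}]}}

```text
time_s: 8.7
tcp_pos: [0.5838, 0.1509, 0.181]
orientation: [0.001, 0.994, -0.111, -0.001]
force: [-0.4, -0.2, 0.3]
grip_width: 0.06
```

Run:
```python
from h import *
w3=load("w3")
o=np.array([.60638,.04042]);y=np.radians(-12.93);M=np.array([[np.cos(y),-np.sin(y)],[np.sin(y),np.cos(y)]])
for a in(0,-.52):
  for x in(-.038,.038):
    print(a,"face bottom/top",proj(w3,np.r_[o+M@[x,0],.02]).round(1),proj(w3,np.r_[o+M@[x,-.08*np.sin(a)],.02+.08*np.cos(a)]).round(1))
c=cap("wrist","w4");print(c["eye"],r.sense()["tcp_pos"],r.sense()["time_s"])
t=cap("top","t4")
a=cv2.imread("pics/w4.png");b=np.array([.58,.235,.08]);u=proj(c,b).astype(int);print(u)
u0,v0=max(0,u[0]-65),max(0,u[1]-75);cr=a[v0:v0+150,u0:u0+130]
print("crop origin",u0,v0,cr.shape);cv2.imwrite("pics/z4.png",cv2.resize(cr,None,fx=4,fy=4,interpolation=3))
```

```text
0 face bottom/top [299.7 163.6] [322.8 197.8]
0 face bottom/top [401.3 164.2] [470.6 197.7]
-0.52 face bottom/top [299.7 163.6] [323.1 112.8]
-0.52 face bottom/top [401.3 164.2] [471.3 116. ]
[0.60043909 0.22304042 0.34797505] [0.58344969 0.14999478 0.18148662] 8.75
[226  85]
crop origin 161 10 (150, 130, 3)
```

View pics/z4.png

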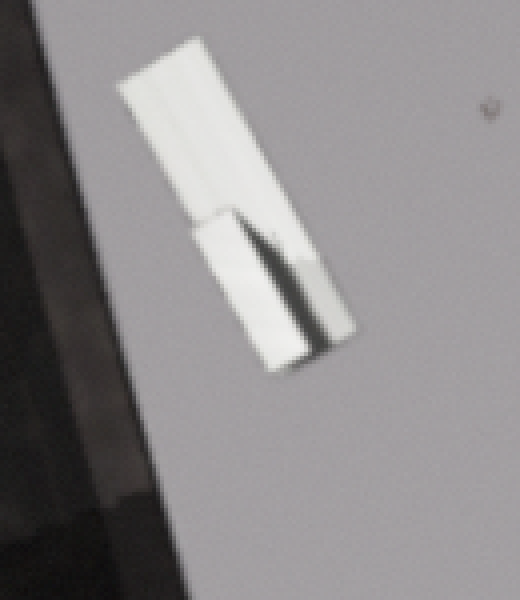

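Predicted and seen top edges agree at row 197.7, so the table is upright. In the close crop the blade top is the quad (192,226), (234,208), (312,350), (270,372). The stock's corners are (118,86), (202,38) and (354,328).

Run:
```python
from h import *
c=load("w4");P=lambda u,v,z:onplane(c,((u+.5)/4-.5+161,(v+.5)/4-.5+10),z)[:2]
q=[P(*p,.138) for p in((192,226),(234,208),(312,350),(270,372))]
ctr=np.mean(q,0);d=(q[0]+q[1])/2-(q[2]+q[3])/2
print("blade top",ctr,"len",np.linalg.norm(d),"w",np.linalg.norm(q[1]-q[0]),"yaw",np.degrees(np.arctan2(-d[0],d[1])))
s=[P(*p,.022) for p in((118,86),(202,38),(354,328))]
e=s[1]-s[2];print("stock L",np.linalg.norm(e),"W",np.linalg.norm(s[1]-s[0]),"yaw",np.degrees(np.arctan2(-e[0],e[1])),s)
y=np.arctan2(-e[0],e[1]);X=np.array([np.cos(y),np.sin(y)]);Y=np.array([-np.sin(y),np.cos(y)])
h=s[2]-.012*X;print("heel",h,"blade from heel",h+.013*Y)
p=r.sense();print(p["tcp_pos"],p["joint_pos"][5])
# target delta in tool axes after turn
R0=q2m(p["orientation"]);print(R0.round(3)); print("delta",R0.T@(np.r_[ctr,.2]-p["tcp_pos"]))
```

```text
blade top [0.58335564 0.23468374] len 0.025316615082301805 w 0.00723925629324719 yaw 15.604027877220082
stock L 0.07666221484819827 W 0.023124993200011597 yaw 15.356988251799429 [array([0.55376601, 0.29468008]), array([0.57616322, 0.300436  ]), array([0.59646585, 0.22651104])]
heel [0.58489431 0.22333306] blade from heel [0.58145149 0.23586889]
[0.58334327 0.14939175 0.1819183 ] 1.9359322807074137
[[ 0.975 -0.223 -0.001]
 [-0.223 -0.975 -0.001]
 [-0.001  0.002 -1.   ]]
delta [-0.01902963 -0.08311427 -0.01820889]
```

Emit:
{"name": "move_arm", "arguments": {"commands": [{"jaw": 0.06,"delta_pos": [-0.0065,-0.0277,0],"rot": [0,0,0]},{"jaw": 0.06,"delta_pos": [-0.0065,-0.0277,0],"rot": [0,0,0]},{"jaw": 0.06,"delta_pos": [-0.0065,-0.0276,0],"rot": [0,0,0]},{"jaw": 0.06,"delta_pos": [0,0,0],"rot": [0,0,-5.66]},{"jaw": 0.06,"delta_pos": [0,0,0],"rot": [0,0,-5.66]},{"jaw": 0.06,"delta_pos": [0,0,0],"rot": [0,0,-5.66]},{"jaw": 0.06,"delta_pos": [0,0,0],"rot": [0,0,-5.66]},{"jaw": 0.06,"delta_pos": [0,0,0],"rot": [0,0,-5.66]},{"jaw": 0.06,"delta_pos": [0,0,0],"rot": [0,0,0]},{"jaw": 0.06,"delta_pos": [0,0,0],"rot": [0,0,0]},{"jaw": 0.06,"delta_pos": [0,0,0],"rot": [0,0,0]}]}}

```text
time_s: 9.72
tcp_pos: [0.5833, 0.2343, 0.1826]
orientation: [0.0, 0.991, 0.132, 0.0]
force: [0.5, 0.7, -0.4]
grip_width: 0.0603
```

Run:
```python
from h import *
p=r.sense();m=q2m(p["orientation"]);print(p["tcp_pos"],np.degrees(np.arctan2(m[1,0],m[0,0])),m[2].round(4))
print("to go",m.T@(np.array([.5828,.2350,.074])-p["tcp_pos"]))
```

```text
[0.58325801 0.23433342 0.18258413] 15.220930032264185 [ 3.e-04  3.e-04 -1.e+00]
to go [-0.00029515 -0.00079694  0.10858381]
```

Emit:
{"name": "move_arm", "arguments": {"commands": [{"jaw": 0.06,"delta_pos": [0,0,0.027],"rot": [0,0,0]},{"jaw": 0.06,"delta_pos": [0,0,0.027],"rot": [0,0,0]},{"jaw": 0.06,"delta_pos": [0,0,0.027],"rot": [0,0,0]},{"jaw": 0.06,"delta_pos": [0,0,0.027],"rot": [0,0,0]},{"jaw": 0.06,"delta_pos": [0,0,0],"rot": [0,0,0]},{"jaw": 0,"delta_pos": [0,0,0],"rot": [0,0,0]},{"jaw": 0,"delta_pos": [0,0,0],"rot": [0,0,0]},{"jaw": 0,"delta_pos": [0,0,0],"rot": [0,0,0]},{"jaw": 0,"delta_pos": [0,0,0],"rot": [0,0,0]},{"jaw": 0,"delta_pos": [0,0,0],"rot": [0,0,0]},{"jaw": 0,"delta_pos": [0,0,0],"rot": [0,0,0]}], "squeeze": 80}}

```text
time_s: 10.63
tcp_pos: [0.5849, 0.2356, 0.0772]
orientation: [-0.0, 0.991, 0.134, 0.002]
force: [-1.1, 0.2, 6.4]
grip_width: 0.0071
```

Emit:
{"name": "move_arm", "arguments": {"commands": [{"jaw": 0,"delta_pos": [0,0,-0.015],"rot": [0,0,0]},{"jaw": 0,"delta_pos": [0,0,-0.02],"rot": [0,0,0]},{"jaw": 0,"delta_pos": [0,0,-0.02],"rot": [0,0,0]},{"jaw": 0,"delta_pos": [0,0,0],"rot": [0,0,4.7]},{"jaw": 0,"delta_pos": [0,0,0],"rot": [0,0,4.7]},{"jaw": 0,"delta_pos": [0,0,0],"rot": [0,0,4.7]},{"jaw": 0,"delta_pos": [0,0,0],"rot": [0,0,4.7]},{"jaw": 0,"delta_pos": [0,0,0],"rot": [0,0,4.7]},{"jaw": 0,"delta_pos": [0,0,0],"rot": [0,0,4.7]},{"jaw": 0,"delta_pos": [0,0,0],"rot": [0,0,0]},{"jaw": 0,"delta_pos": [0,0,0],"rot": [0,0,0]}]}}

```text
time_s: 11.55
tcp_pos: [0.5828, 0.2351, 0.1282]
orientation: [0.0, 0.994, -0.11, -0.001]
force: [0.3, 0.6, -3.3]
grip_width: 0.007
```

Run:
```python
from h import *
c=cap("wrist","w5");s=cap("scene","s5");p=r.sense();m=q2m(p["orientation"]);print(p["tcp_pos"],p["force"],p["grip_width"],np.degrees(np.arctan2(m[1,0],m[0,0])),m[2].round(4))
b=cv2.resize(cv2.imread("pics/s5.png")[165:285,235:335],None,fx=2.8,fy=2.8,interpolation=3)
o=np.zeros((384,800,3),np.uint8);o[:,:512]=cv2.imread("pics/w5.png");o[:b.shape[0],512:512+b.shape[1]]=b
cv2.imwrite("pics/z5.png",o)
oo=np.array([.60638,.04042]);y=np.radians(-12.93);M=np.array([[np.cos(y),-np.sin(y)],[np.sin(y),np.cos(y)]])
print("tcp in fixture",M.T@(p["tcp_pos"][:2]-oo))
```

```text
[0.58299157 0.23513607 0.12856953] [ 0.45495683  0.13127042 -4.04878159] 0.0069847798479822 -12.70448411289859 [-1.e-03  6.e-04 -1.e+00]
tcp in fixture [-0.06636516  0.18454548]
```

View pics/z5.png

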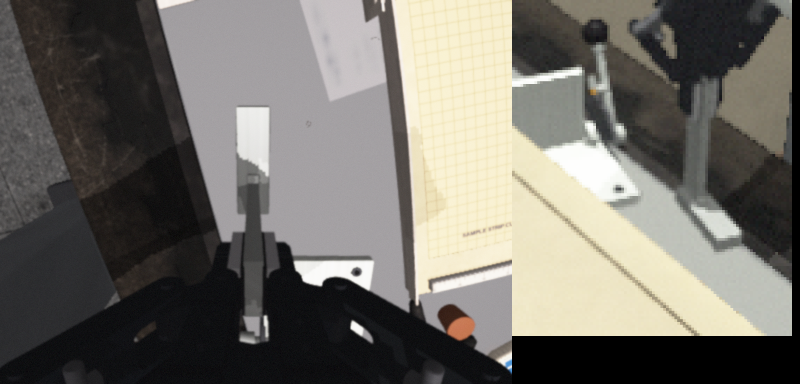

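Emit:
{"name": "move_arm", "arguments": {"commands": [{"jaw": 0,"delta_pos": [0.0111,0.0252,0],"rot": [0,0,0.2]},{"jaw": 0,"delta_pos": [0.0111,0.0252,0],"rot": [0,0,0]},{"jaw": 0,"delta_pos": [0.0111,0.0252,0],"rot": [0,0,0]},{"jaw": 0,"delta_pos": [0.0111,0.0252,0],"rot": [0,0,0]},{"jaw": 0,"delta_pos": [0.0111,0.0252,0],"rot": [0,0,0]},{"jaw": 0,"delta_pos": [0.0111,0.0252,0],"rot": [0,0,0]},{"jaw": 0,"delta_pos": [0,0,0],"rot": [0,0,0]},{"jaw": 0,"delta_pos": [0,0,0.012],"rot": [0,0,0]},{"jaw": 0,"delta_pos": [0,0,0.012],"rot": [0,0,0]},{"jaw": 0,"delta_pos": [0,0,0.008],"rot": [0,0,0]},{"jaw": 0,"delta_pos": [0,0,0],"rot": [0,0,0]},{"jaw": 0,"delta_pos": [0,0,0],"rot": [0,0,0]}]}}

```text
time_s: 12.65
tcp_pos: [0.6125, 0.074, 0.095]
orientation: [0.0, 0.994, -0.112, -0.002]
force: [-0.2, -0.1, -3.9]
grip_width: 0.0073
```

```bash
cat > st.py <<'E'
from h import *
p=r.sense();m=q2m(p["orientation"])
oo=np.array([.60638,.04042]);y=np.radians(-12.93);M=np.array([[np.cos(y),-np.sin(y)],[np.sin(y),np.cos(y)]])
print(p["time_s"],"fix",(M.T@(p["tcp_pos"][:2]-oo)).round(4),"z",p["tcp_pos"][2].round(4),"F fix",(M.T@p["force"][:2]).round(2),p["force"][2].round(2),"yaw",np.degrees(np.arctan2(m[1,0],m[0,0])).round(2),"tilt",m[2].round(4),"T",p["torque"].round(2))
E
python3 - <<'E'
from h import *
import st
c=cap("wrist","w6");s=cap("scene","s6")
b=cv2.resize(cv2.imread("pics/s6.png")[165:255,215:315],None,fx=2.8,fy=2.8,interpolation=3)
o=np.zeros((384,800,3),np.uint8);o[:,:512]=cv2.imread("pics/w6.png");o[:b.shape[0],512:512+b.shape[1]]=b
cv2.imwrite("pics/z6.png",o)
E
```

```text
12.65 fix [-0.0015  0.0341] z 0.095 F fix [-0.13 -0.14] -3.89 yaw -12.89 tilt [-4.1e-03  8.0e-04 -1.0e+00] T [ 0.03  0.   -0.01]
```

View pics/z6.png

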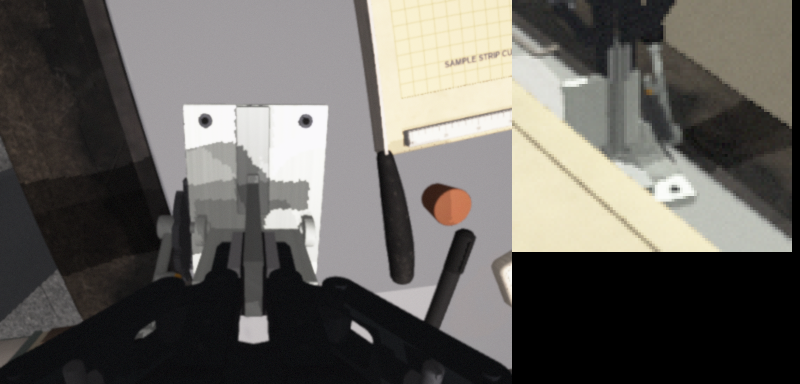

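The square hangs aligned over the middle of the base, its stock at columns 237–269 against the base's 184–327. I'll lower it to contact.

Emit:
{"name": "move_arm", "arguments": {"commands": [{"jaw": 0,"delta_pos": [0,0,0.0025],"rot": [0,0,0]},{"jaw": 0,"delta_pos": [0,0,0.0025],"rot": [0,0,0]},{"jaw": 0,"delta_pos": [0,0,0.0015],"rot": [0,0,0]},{"jaw": 0,"delta_pos": [0,0,0],"rot": [0,0,0]},{"jaw": 0,"delta_pos": [0,0,0],"rot": [0,0,0]}]}}

```text
time_s: 13.17
tcp_pos: [0.6142, 0.0729, 0.0906]
orientation: [-0.0, 0.994, -0.113, -0.0]
force: [0.4, 0.7, -4.3]
grip_width: 0.0071
```

```bash
python3 st.py
```

```text
13.1667 fix [0.0003 0.0334] z 0.0906 F fix [0.25 0.82] -4.32 yaw -13.0 tilt [-3.e-04  0.e+00 -1.e+00] T [-0.03  0.01  0.04]
```

Emit:
{"name": "move_arm", "arguments": {"commands": [{"jaw": 0,"delta_pos": [0,0,0.001],"rot": [0,0,0]},{"jaw": 0,"delta_pos": [0,0,0.001],"rot": [0,0,0]},{"jaw": 0,"delta_pos": [0,0,0],"rot": [0,0,0]},{"jaw": 0,"delta_pos": [0,0,0],"rot": [0,0,0]}]}}

```text
time_s: 13.5
tcp_pos: [0.6146, 0.0728, 0.0897]
orientation: [-0.0, 0.994, -0.113, 0.001]
force: [-1.5, -0.9, 1.6]
grip_width: 0.0072
```

```bash
python3 st.py
```

```text
13.5 fix [0.0008 0.0334] z 0.0897 F fix [-1.3  -1.18] 1.6 yaw -13.0 tilt [ 1.1e-03 -1.0e-04 -1.0e+00] T [-0.13  0.31 -0.04]
```

The base carries about 5.6 N. Next I'll slide it towards the plate.

Emit:
{"name": "move_arm", "arguments": {"commands": [{"jaw": 0,"delta_pos": [0,0.004,0],"rot": [0,0,0]},{"jaw": 0,"delta_pos": [0,0.004,0],"rot": [0,0,0]},{"jaw": 0,"delta_pos": [0,0.004,0],"rot": [0,0,0]},{"jaw": 0,"delta_pos": [0,0.003,0],"rot": [0,0,0]},{"jaw": 0,"delta_pos": [0,0.002,0],"rot": [0,0,0]},{"jaw": 0,"delta_pos": [0,0.001,0],"rot": [0,0,0]},{"jaw": 0,"delta_pos": [0,0,0],"rot": [0,0,0]},{"jaw": 0,"delta_pos": [0,0,0],"rot": [0,0,0]}]}}

```text
time_s: 14.17
tcp_pos: [0.6112, 0.0558, 0.0897]
orientation: [-0.001, 0.994, -0.113, 0.001]
force: [1.6, 3.8, 4.0]
grip_width: 0.0069
```

```bash
python3 st.py
```

```text
14.1667 fix [0.0012 0.0161] z 0.0897 F fix [0.76 4.03] 4.02 yaw -12.99 tilt [ 0.0021 -0.0015 -1.    ] T [ 0.99 -0.38  0.04]
```

Emit:
{"name": "move_arm", "arguments": {"commands": [{"jaw": 0,"delta_pos": [0,0.001,0],"rot": [0,0,0]},{"jaw": 0,"delta_pos": [0,0.001,0],"rot": [0,0,0]},{"jaw": 0,"delta_pos": [0,0,0],"rot": [0,0,0]},{"jaw": 0,"delta_pos": [0,0,0],"rot": [0,0,0]}]}}

```text
time_s: 14.5
tcp_pos: [0.6107, 0.0543, 0.0897]
orientation: [-0.001, 0.994, -0.113, 0.001]
force: [1.1, 4.7, 4.5]
grip_width: 0.0069
```

```bash
python3 st.py
```

```text
14.5 fix [0.0011 0.0145] z 0.0897 F fix [-0.01  4.86] 4.5 yaw -12.96 tilt [ 0.0019 -0.0022 -1.    ] T [ 1.28 -0.44  0.02]
```

Emit:
{"name": "move_arm", "arguments": {"commands": [{"jaw": 0,"delta_pos": [0,0.001,0],"rot": [0,0,0]},{"jaw": 0,"delta_pos": [0,0.001,0],"rot": [0,0,0]},{"jaw": 0,"delta_pos": [0,0,0],"rot": [0,0,0]},{"jaw": 0,"delta_pos": [0,0,0],"rot": [0,0,0]}]}}

```text
time_s: 14.83
tcp_pos: [0.6107, 0.0543, 0.0897]
orientation: [-0.003, 0.994, -0.112, 0.001]
force: [3.0, 10.4, 5.1]
grip_width: 0.0069
```

```bash
python3 st.py
```

```text
14.8333 fix [0.0011 0.0145] z 0.0897 F fix [ 0.56 10.79] 5.14 yaw -12.89 tilt [ 0.0021 -0.0058 -1.    ] T [ 1.89 -0.59  0.02]
```

It's now against the plate: motion stopped and the side force rose to 10.8 N. I'll check visually and against projections.

Run:
```python
from h import *
import st
c=cap("wrist","w7")
M=st.M;o=st.oo
def W(f): return np.r_[o+M@np.array(f[:2]),.02+f[2]]
for n,f in(("stock far top L",(-.012,.08,.014)),("R",(.012,.08,.014)),("far if lean .03 fwd",(0,.08,.0164)),("far",(0,.08,.014)),("blade top front",(0,.026,.13)),("blade top back",(0,0,.13)),("bt back lean .03",(0,-.0039,.13)),("plate top L",(-.038,0,.08)),("plate top R",(.038,0,.08)),("base far L",(-.055,.1,0)),("base far R",(.055,.1,0))): print(n,proj(c,W(f)).round(1))
a=cv2.imread("pics/w7.png")[95:375,165:345];cv2.imwrite("pics/z7.png",cv2.resize(a,None,fx=2.14,fy=2.14,interpolation=3))
```

```text
14.8333 fix [0.0011 0.0145] z 0.0897 F fix [ 0.56 10.79] 5.14 yaw -12.89 tilt [ 0.0021 -0.0058 -1.    ] T [ 1.89 -0.59  0.02]
stock far top L [234.1 107.5]
R [268.7 107.6]
far if lean .03 fwd [251.4 107.7]
far [251.4 107.5]
blade top front [250.3 262.3]
blade top back [250.4 317.7]
bt back lean .03 [250.5 325.3]
plate top L [183.7 258. ]
plate top R [318.3 258.1]
base far L [175.6  79.1]
base far R [327.4  79.3]
```

View pics/z7.png

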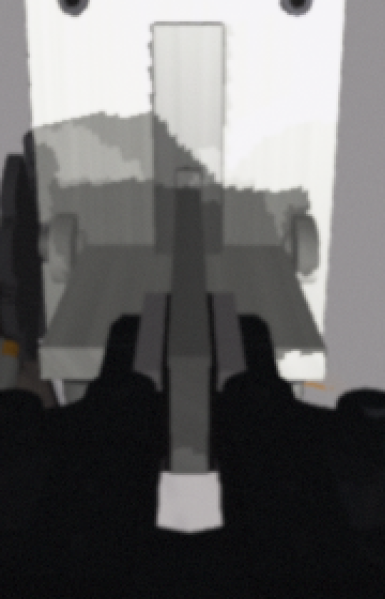

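The stock lies flat and centred, and its far edge is at the same row relative to the gripper as when it was lifted (about row 105–106), so it hasn't slipped. The tool leans about 0.3°, so I'll trim that out and hold.

Emit:
{"name": "move_arm", "arguments": {"commands": [{"jaw": 0,"delta_pos": [0,0,0],"rot": [-0.3,0,0]},{"jaw": 0,"delta_pos": [0,0,0],"rot": [0,0,0]},{"jaw": 0,"delta_pos": [0,0,0],"rot": [0,0,0]},{"jaw": 0,"delta_pos": [0,0,0],"rot": [0,0,0]},{"jaw": 0,"delta_pos": [0,0,0],"rot": [0,0,0]},{"jaw": 0,"delta_pos": [0,0,0],"rot": [0,0,0]}]}}

```text
time_s: 15.38
tcp_pos: [0.6107, 0.0542, 0.0897]
orientation: [-0.0, 0.994, -0.112, 0.001]
force: [2.8, 7.6, 5.2]
grip_width: 0.0074
```

```bash
python3 st.py
```

```text
15.3833 fix [0.0011 0.0144] z 0.0897 F fix [1.04 8.01] 5.15 yaw -12.9 tilt [ 2.1e-03 -4.0e-04 -1.0e+00] T [ 2.03 -0.62 -0.04]
```

Emit:
{"name": "move_arm", "arguments": {"commands": [{"jaw": 0,"delta_pos": [0,0.001,0],"rot": [-0.1,0,0]},{"jaw": 0,"delta_pos": [0,0,0],"rot": [0,0,0]},{"jaw": 0,"delta_pos": [0,0,0],"rot": [0,0,0]},{"jaw": 0,"delta_pos": [0,0,0],"rot": [0,0,0]},{"jaw": 0,"delta_pos": [0,0,0],"rot": [0,0,0]},{"jaw": 0,"delta_pos": [0,0,0],"rot": [0,0,0]}]}}

```text
time_s: 15.88
tcp_pos: [0.6106, 0.0541, 0.0897]
orientation: [-0.0, 0.994, -0.112, 0.001]
force: [3.5, 9.6, 4.4]
grip_width: 0.0069
```

```bash
python3 st.py
python3 - <<'E'
from h import *
w3=load("w3");c=cap("wrist","w8")
a=cv2.cvtColor(c["color"],cv2.COLOR_RGB2GRAY).astype(float);b=cv2.cvtColor(load("w7")["color"],cv2.COLOR_RGB2GRAY).astype(float)
print("stock edge rows w7,w8",[int(np.argmax(np.abs(np.diff(i[97:115,245:262].mean(1)))))+97 for i in(b,a)])
print("plate top edge cols",np.argmax(np.abs(np.diff(a[240:290,190:205].mean(1))))+240)
E
```

```text
15.8833 fix [0.0011 0.0143] z 0.0897 F fix [ 1.31 10.1 ] 4.44 yaw -12.87 tilt [ 2.1e-03 -5.0e-04 -1.0e+00] T [ 2.46 -0.76 -0.03]
stock edge rows w7,w8 [104, 103]
plate top edge cols 271
```

```bash
python3 -c "
from rig import r
print(r.finish_job())"
```

```text
the job is handed in; nothing more can be done
None
```

I threw the lever into its three-dot notch and pressed the square home in the corner. I handed the job in at about 16 s with the square still gripped; the system gives no verdict.

**First attempts on the lever:** My first push missed the knob, and a try at gripping it slid off onto the top of the ball (about 15 N). The real fingertips sit about 25 mm above the reported TCP. The scene and wrist cameras and the knob contact all showed this, so I allowed for it and the next push worked.

**Last checks:**
- **Table:** after the throw, its top edge was at image row 197, where an upright plate is predicted. Once the square was pressed in, it was at about row 257, predicted 258. The last automatic edge search gave row 271 instead; I took that to be the plate's other edge and did not look into it.
- **Square's position:** the tool tilt was about 0.002 rad and the yaw within 0.1° of the fixture. It was about 1 mm from the middle of the corner line, and the square had not visibly slipped in the grip. The gripper was 14.3 mm from the corner line, against 13 mm expected, which is within calibration error.
- **Contact forces:** the side force was 10.1 N, including friction on the base. I estimate at least 5 N of that on the plate and about 8 N on the base. The squeeze was set to 80 N.
- **Bystanders:** no move went near the test plate, hex key or roller, but I did not measure them again at the end.

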